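# Clamp the green rock billet in the thin-section bonding jig

## Task

Lay the dark green rock billet flat in the empty nest of the bonding jig, gently and without dropping it in, its long side along the jig. Then swing the jig's sprung clamp bar over onto it and press the red pad down until the bar's nose snaps under the catch and stays there by itself; feel for the snap and do not force the bar, since the catch is set to a different height each time. Leave the other things on the bench where they are.

Things in the scene. Friction and masses are not known exactly. Their poses are not given: they have to be found in the camera images.
- green_billet: the dark green rock billet, a ground block 70 (own x) x 40 (own y) x 30 (z) mm, about 0.2 kg, loose on the bench. Origin: centre of its underside. Two other billets of the same size (one pale, one red-brown) lie near it, at least 40 mm clear; the three swap places.
- jig: the bonding jig, fixed to the bench: grey base plate 270 (own x) x 100 (own y) x 15 mm, nest in its middle. Origin: centre of its underside, straight below the nest's centre. Own +x runs from the catch end to the hinge end (away from the robot, turned by up to 0.35 rad). At x = +105 mm stand two aluminium hinge cheeks, 90 mm tall, 52 mm wide over both.
- jig_nest (a point): centre of the nest's floor, 15 mm above the bench. The nest is bounded by four brass L-shaped corner stops 10 mm high (tops 25 mm above the bench); it takes the 70 x 40 mm billet with 2.5 mm to spare on each side, long side along the jig's x. The middle of each side is open for fingers.
- jig_catch (a point): point at the catch end, fixed in the jig (x = -88 mm, 75 mm above the bench), where the nose of a level bar ends. Behind it the blue catch head, 44 mm wide, jig x = -130 to -96 mm, is set 0 to 32 mm high (not told; top 109 to 141 mm above the bench). Its brass sprung bolt gives way to the nose, then snaps over it; 3 mm further down the nose meets a steel rest.
- clamp_bar (a joint): angle of the clamp bar (rad): 0 = level, from the hinge towards the catch; grows as its free end rises, 1.57 = upright, starts at 1.7 to 1.95, leaning back. A light spring swings it open (to about 1) when let go unlatched. Aluminium bar 26 mm wide, 12 mm thick, 193 mm from hinge axis to the end of its steel nose. Latched it rests at 0.00 to 0.175, by the catch's height.
- bar_hinge (a point): the bar's hinge axis (along the jig's y), 75 mm above the bench at jig x = +105 mm. Turns with the bar.
- bar_pad (a point): centre of the outer face of the red press pad (40 mm along the bar, 36 mm wide, 8 mm thick) on the bar's top, 140 mm from the hinge axis along the bar, 14 mm off the bar's axis. z axis: outward normal (up when the bar is down, away from the robot when it stands open). About 10 to 20 N down on the pad takes the nose past the catch bolt; over 30 N bends the bar.
- press_foot: sprung round rubber foot, 28 mm wide, under the bar 105 mm from the hinge; origin on the bar's axis, the unloaded sole 51 mm from that axis. With the bar latched it is squeezed 3 to 21 mm on top of a billet in the nest.
- pale_billet: pale speckled billet, same size, not wanted; origin at the centre of its underside. Leave it.
- red_billet: red-brown billet, same size, not wanted; origin at the centre of its underside. Leave it.
- wash_bottle: white bottle with red cap, 60 mm wide, 160 mm tall, origin under its centre, well left of the jig. Leave it.
- beaker: glass beaker, 70 mm wide, 80 mm tall, origin under its centre, on the far side. Leave it.
- grit_jar: jar with black lid, 70 mm wide, 80 mm tall, origin under its centre, left of the jig. Leave it.
- brush: hand brush lying on the far right of the bench, about 200 mm long. Leave it.
Things that resemble listed ones, but are neither listed nor needed, are in the scene too. Of the things that look like the green_billet, take the one that is nearest to the robot's base at the start.

How it is judged:
By the outcome, as a careful person would: the job done as asked, in the order asked, and still so for the second after the job is handed in, with the robot touching nothing.
It also fails if it takes over 72 s, if anything falls off the work surface, if the arm or the gripper's body presses on something with over 40 N, if the wrist force passes 120 N, or if a joint passes its speed limit or range.

## Robot

A 7-joint arm with a two-finger parallel gripper is mounted at the origin on the work surface. World frame = base frame: x ahead of the robot, y to its left, z up, the work surface at z = 0. Lengths are in m, angles in rad, forces in N, time in s.
With the tool pointing down it reaches from about 0.425 to 0.925 m from the base axis. Payload 6.8 kg.
Tool frame: the origin (TCP) lies at the very end of the fingers, on their centre line; the grasp point (between the pads) lies 19 mm behind it; z points along the fingers, y is the line along which they close (so a half turn about z gives the same grasp; the last joint's range is limited). The gripper opens to 85 mm and grips with 20 to 120 N. Pads are 22 mm wide; open, the fingers measure 114 mm over their backs; the gripper's body (76 mm by 85 mm) begins 54 mm behind the grasp point. The pads swing forward as they close: fully open they stand 13 mm farther back than shut.
Start: joints at [-1.419, 0.477, 0.022, 1.555, -0.011, 1.109, -0.083], TCP at [0.173, 0.652, 0.2] pointing down, gripper open.
Joint ranges: [-2.96, 2.96], [-0.34, 2.1], [-1.41, 1.46], [0.24, 2.44], [-1.37, 4.51], [0.17, 1.92], [-2.96, 2.96]. Speed limits (rad/s): [2.39, 2.39, 3.14, 3.14, 3.14, 3.14, 3.14].

## Interface

Orientations are given as a rotation vector (axis times angle).
In Python, from bench import r gives the robot as it stands.
- The arm moves only by the shell command python3 -m jog 'ROWS' [FORCE]. ROWS is JSON, a list of rows, each an object of numbers: "fingers": the finger opening in m, from 0 to 0.0854; "x", "y", "z": the shift along the tool's x, y, z in m; "rx", "ry", "rz": the turn, a rotation vector about the tool's x, y, z in degrees. In form: [{"fingers": .., "x": .., "y": .., "z": .., "rx": .., "ry": .., "rz": ..}, ...]. A call has 1 to 8 rows; each row shifts and turns the commanded pose from where the row before left it, along the tool's axes as they then stand; what a row does not reach is not made up. A row lasts 1/8 s, in which the tool goes at most 62.5 mm and 10.7 degrees, less where a joint would pass 70% of its speed; a pose out of reach is approached as far as the arm can. A call is refused whole if a number of a shift passes 0.0625 or a number of a turn 10.7, either way. A call with a gripper value outside its range is refused whole. The fingers move at their own pace and stop on an object; FORCE is the grip in N (left out, the last holds). Time passes only in rows, so rows that do not move let the fingers close. It gives the time, the measured TCP pose, the force, the opening and the grip force at its end, in the units of the state.
- r.get_obs(): the state, without advancing time (a new reading comes with each control period).
- r.grab_frame(name): name is "side" or "top" or "wrist"; returns (picture, depth): 384x512x3 uint8, red, green, blue; 384x512 float32, m along the optical axis (not along the pixel's ray), 0 where there is no reading.
- r.get_calibration(name): a dict with "mtx" (3x3 intrinsics, pixels), "extrinsics" (4x4, takes a point from camera to world coordinates). Camera axes: x right, y down, z forward; pixel columns grow to the right and rows downward; lengths in m; the calibration is good to about 2 mm. A picture is of the moment at which its call begins: read the wrist's pose just before it. get_calibration takes no time and is no camera call; for the wrist camera it gives the pose at the moment of the call.
- r.hand_in(): hands the job in; it is judged then, once.
Trained networks look in the newest picture that a camera, given by its name, has taken for a name from the list of things; names that differ only in an ending like _2 or _b are one class to them, and where a whole thing is asked for, a point or a joint stands for the part that bears it (a point fixed in the world has none). Each returns a list of dicts, best first, with "score" (0 to 1); they miss things now and then, are a little off and sometimes report something else, mostly with a low value. They report only what shows in the picture. A call takes as long as a camera call. They do not tell look-alikes from the thing itself.
- r.search_frame(target, camera): "xyz" ([x, y, z] in m, in world coordinates, good to about 4 mm: the middle of the surface that is visible of it).
- r.landmark_of(target, camera): "xyz" ([x, y, z] in m, in world coordinates, good to about 4 mm: a listed point, or the origin of a listed thing).
The state is a dict: "clock": time; "joints": joint angles; "qvel": joint speeds; "tau": joint torques, N m; "tcp_pos": TCP position; "orientation": TCP orientation; "contact_force": force on the tool from outside, world axes, zero at the start; "moment": the same for the moment, N m; "grip_width": finger opening in m; "gripper_force": force on a finger pad.
Only numpy, scipy, OpenCV 4.12 (cv2) and the standard library are available. Lean on these libraries where they do the work, as an engineer would, in place of code of your own. Each camera call takes 0.05 s, during which the arm holds its last target. There are 200 camera calls.

## Working session

There is one attempt and no reset: what is moved stays moved. The work goes in short steps, Python scripts to look and compute and a shell command to move; the robot and the scene stay as the last step left them, time stands still between calls to the robot, and variables do not carry over. Pictures are saved under pics/ and viewed, at most 10 in all, crops included, and the job is handed in when it is done.

```bash
mkdir -p pics; ls
cat > h.py <<'E'
import numpy as np,cv2
from bench import r
from scipy.spatial.transform import Rotation as R
def pts(cam):
    im,d=r.grab_frame(cam); c=r.get_calibration(cam); K=np.array(c["mtx"]);T=np.array(c["extrinsics"])
    v,u=np.mgrid[:384,:512]; P=np.stack([(u-K[0,2])/K[0,0]*d,(v-K[1,2])/K[1,1]*d,d],-1)
    W=P@T[:3,:3].T+T[:3,3]; W[d==0]=np.nan
    return im,W
def save(n,im): cv2.imwrite(f"pics/{n}.png",cv2.cvtColor(im,cv2.COLOR_RGB2BGR))
E
python3 - <<'E'
from h import *
o=r.get_obs(); print(o["clock"],o["tcp_pos"],o["orientation"])
im1,W1=pts("top")
for n in ["green_billet","jig_nest","jig_catch","bar_hinge","bar_pad","jig","pale_billet","red_billet"]:
    print(n,[(np.round(a["xyz"],3).tolist(),round(a["score"],2)) for a in r.landmark_of(n,"top")[:4]])
im2,W2=pts("side")
for n in ["green_billet","bar_pad","jig_catch","bar_hinge"]:
    print(n,[(np.round(a["xyz"],3).tolist(),round(a["score"],2)) for a in r.landmark_of(n,"side")[:4]])
np.savez("w.npz",W1=W1,W2=W2,im1=im1,im2=im2)
s=np.vstack([im1,im2]); save("a",cv2.resize(s,(400,600)) if 0 else s[:, :]); 
save("a",im1);save("b",im2)
E
```

```text
pics
0.0 [0.17323001 0.65170888 0.19849294] [-4.06878115e-01 -3.11500775e+00  2.94468490e-03]
green_billet [([0.736, -0.313, -0.002], 0.77), ([0.482, -0.33, -0.003], 0.76), ([0.522, -0.664, -0.002], 0.74), ([0.623, -0.354, -0.004], 0.59)]
jig_nest [([0.769, -0.079, -0.001], 0.66), ([0.52, 0.149, 0.013], 0.58)]
jig_catch [([0.429, 0.137, 0.076], 0.69), ([0.77, -0.08, -0.001], 0.3)]
bar_hinge [([0.62, 0.163, 0.077], 0.78)]
bar_pad [([0.659, 0.172, 0.21], 0.66)]
jig [([0.519, 0.149, 0.006], 0.69), ([0.472, -0.154, 0.001], 0.61)]
pale_billet [([0.479, -0.156, -0.002], 0.53)]
red_billet [([0.628, -0.232, 0.001], 0.61)]
green_billet [([0.623, -0.35, -0.001], 0.93), ([0.523, -0.664, 0.002], 0.62), ([0.482, -0.324, -0.002], 0.61)]
bar_pad [([0.658, 0.167, 0.21], 0.59), ([0.774, -0.079, 0.002], 0.17)]
jig_catch [([0.433, 0.134, 0.073], 0.71)]
bar_hinge [([0.62, -0.478, -0.002], 0.68), ([0.624, 0.16, 0.073], 0.56), ([0.435, 0.134, 0.075], 0.18)]
```

View pics/a.png

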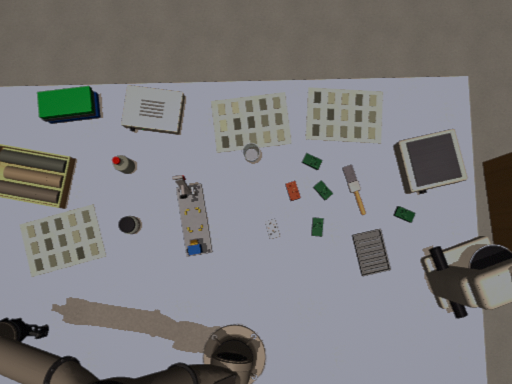

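View pics/b.png

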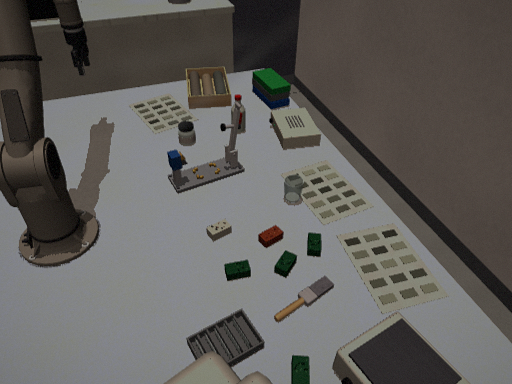

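Run:
```python
import numpy as np,cv2
z=np.load("w.npz")
for W,im in((z["W1"],z["im1"]),(z["W2"],z["im2"])):
  for c in [(.736,-.313),(.482,-.327),(.522,-.664),(.623,-.352),(.479,-.156),(.628,-.232)]:
    m=(np.hypot(W[...,0]-c[0],W[...,1]-c[1])<.06)&(W[...,2]>.026)&(W[...,2]<.06)
    if m.sum()<20: print(c,"none");continue
    col=np.median(im[m],0)
    p=(W[m][:,:2]*1000).astype(np.float32); (cx,cy),(w,h),a=cv2.minAreaRect(p)
    print(c,m.sum(),col,round(cx),round(cy),round(w),round(h),round(a,1),round(np.median(W[m][:,2]),3), "dist",round(np.hypot(cx,cy)))
W=z["W1"]; d=np.load
m=(abs(W[...,0]-.52)<.2)&(abs(W[...,1]-.15)<.12)&(W[...,2]>.01)&(W[...,2]<.02)
print("plate",cv2.minAreaRect((W[m][:,:2]*1000).astype(np.float32)))
m=(abs(W[...,0]-.41)<.07)&(abs(W[...,1]-.13)<.08)&(W[...,2]>.08)
print("catch",cv2.minAreaRect((W[m][:,:2]*1000).astype(np.float32)),np.percentile(W[m][:,2],[50,90,98]))
m=(abs(W[...,0]-.53)<.05)&(abs(W[...,1]-.15)<.05)&(W[...,2]>.021)&(W[...,2]<.03)
print("stops",cv2.minAreaRect((W[m][:,:2]*1000).astype(np.float32)))
```

```text
(0.736, -0.313) 149 [31. 68. 39.] 736 -311 69 40 61.6 0.031 dist 800
(0.482, -0.327) 153 [38. 73. 45.] 482 -324 39 70 83.1 0.031 dist 581
(0.522, -0.664) 155 [26. 62. 35.] 524 -659 69 41 66.5 0.031 dist 842
(0.623, -0.352) 154 [33. 70. 41.] 622 -350 68 40 43.0 0.031 dist 714
(0.479, -0.156) 158 [148. 149. 156.] 478 -152 69 39 14.7 0.031 dist 501
(0.628, -0.232) 157 [135.  61.  38.] 623 -234 68 39 16.4 0.032 dist 666
(0.736, -0.313) 224 [13. 41. 20.] 735 -315 73 38 63.6 0.03 dist 799
(0.482, -0.327) 282 [14.  42.5 21. ] 481 -328 43 70 83.3 0.03 dist 582
(0.522, -0.664) 496 [18. 44. 24.] 524 -663 69 40 65.3 0.03 dist 845
(0.623, -0.352) 261 [13. 42. 21.] 622 -354 72 41 39.9 0.03 dist 715
(0.479, -0.156) 216 [137. 132. 114.] 477 -155 70 43 15.4 0.03 dist 502
(0.628, -0.232) 219 [94. 36. 19.] 622 -238 70 42 14.9 0.03 dist 665
plate ((523.2338256835938, 151.86138916015625), (389.252685546875, 232.13015747070312), 0.5641406178474426)
catch ((417.83447265625, 138.78932189941406), (55.589691162109375, 54.53833770751953), 7.8574299812316895) [0.13292149 0.14084279 0.14403008]
stops ((527.9642333984375, 144.75552368164062), (88.78478240966797, 92.29869079589844), 88.74467468261719)
```

Top view: jig at about (195,218), open bar leaning back at (183,187). Three billets near it, with the green look-alikes at (317,227), (323,190), (312,161) and (404,214). The nearest to the base is (317,227), world (0.482,-0.326), long side about -7°. The side view agrees.

```bash
cat >> h.py <<'E'
def plan(wps, start=None, step=0.055):
    """wps: list of (x,y,z,yaw_deg of tool x, tool down). prints rows, tool axes"""
    o=r.get_obs(); p=np.array(o["tcp_pos"]); M=R.from_rotvec(o["orientation"])
    if start is not None: p,M=start
    for x,y,z,yaw in wps:
        G=R.from_euler("z",yaw,degrees=True)*R.from_euler("x",180,degrees=True)
        d=np.array([x,y,z])-p; w=(M.inv()*G).as_rotvec(degrees=True)
        n=int(max(np.ceil(np.linalg.norm(d)/step-1e-3),np.ceil(np.linalg.norm(w)/9.5-1e-3),1))
        print("->",x,y,z,yaw,"rows",n,"dist",round(np.linalg.norm(d),3),"turn",np.round(w/n,1))
        for i in range(n):
            t=M.inv().apply(d/n); print("  ",np.round(t,4).tolist())
            M=M*R.from_rotvec(w/n,degrees=True)
        p=np.array([x,y,z]); M=G
E
python3 - <<'E'
from h import *
o=r.get_obs(); print(R.from_rotvec(o["orientation"]).as_matrix().round(3))
x=R.from_rotvec(o["orientation"]).as_matrix()[:,0]; y=np.degrees(np.arctan2(x[1],x[0])); print(y)
plan([(.40,.28,.25,173),(.45,0,.25,173),(.482,-.326,.15,173)])
E
```

```text
[[-0.966  0.257 -0.   ]
 [ 0.257  0.966  0.   ]
 [ 0.     0.    -1.   ]]
165.11343567872652
-> 0.4 0.28 0.25 173 rows 8 dist 0.439 turn [ 0. -0. -1.]
   [-0.0393, -0.0377, -0.0063]
   [-0.0387, -0.0384, -0.0063]
   [-0.038, -0.039, -0.0063]
   [-0.0373, -0.0397, -0.0063]
   [-0.0366, -0.0403, -0.0063]
   [-0.0359, -0.0409, -0.0063]
   [-0.0352, -0.0416, -0.0063]
   [-0.0345, -0.0422, -0.0063]
-> 0.45 0 0.25 173 rows 6 dist 0.284 turn [0. 0. 0.]
   [-0.014, -0.0453, -0.0]
   [-0.014, -0.0453, -0.0]
   [-0.014, -0.0453, -0.0]
   [-0.014, -0.0453, -0.0]
   [-0.014, -0.0453, -0.0]
   [-0.014, -0.0453, -0.0]
-> 0.482 -0.326 0.15 173 rows 7 dist 0.342 turn [0. 0. 0.]
   [-0.0102, -0.0457, 0.0143]
   [-0.0102, -0.0457, 0.0143]
   [-0.0102, -0.0457, 0.0143]
   [-0.0102, -0.0457, 0.0143]
   [-0.0102, -0.0457, 0.0143]
   [-0.0102, -0.0457, 0.0143]
   [-0.0102, -0.0457, 0.0143]
```

```bash
python3 -m jog '[{"x":-0.039,"y":-0.038,"z":-0.0063,"rz":-1},{"x":-0.039,"y":-0.038,"z":-0.0063,"rz":-1},{"x":-0.038,"y":-0.039,"z":-0.0063,"rz":-1},{"x":-0.037,"y":-0.04,"z":-0.0063,"rz":-1},{"x":-0.037,"y":-0.04,"z":-0.0063,"rz":-1},{"x":-0.036,"y":-0.041,"z":-0.0063,"rz":-1},{"x":-0.035,"y":-0.042,"z":-0.0063,"rz":-1},{"x":-0.034,"y":-0.042,"z":-0.0063,"rz":-1}]'
python3 -m jog '[{"x":-0.014,"y":-0.045},{"x":-0.014,"y":-0.045},{"x":-0.014,"y":-0.045},{"x":-0.014,"y":-0.045},{"x":-0.014,"y":-0.045},{"x":-0.014,"y":-0.045}]'
python3 - <<'E'
from h import *
o=r.get_obs(); print(o["joints"])
plan([(.48,-.326,.15,173)])
E
```

```text
[-1.41908454  0.47692782  0.02239632  1.55538943 -0.01150551  1.1092985
 -0.0830876 ]
-> 0.48 -0.326 0.15 173 rows 19 dist 1.026 turn [ 0.  -0.  -0.4]
   [-0.0288, -0.0456, 0.0026]
   [-0.0285, -0.0458, 0.0026]
   [-0.0282, -0.046, 0.0026]
   [-0.0278, -0.0462, 0.0026]
   [-0.0275, -0.0464, 0.0026]
   [-0.0272, -0.0466, 0.0026]
   [-0.0268, -0.0468, 0.0026]
   [-0.0265, -0.047, 0.0026]
   [-0.0261, -0.0472, 0.0026]
   [-0.0258, -0.0474, 0.0026]
   [-0.0254, -0.0476, 0.0026]
   [-0.0251, -0.0478, 0.0026]
   [-0.0248, -0.048, 0.0026]
   [-0.0244, -0.0481, 0.0026]
   [-0.0241, -0.0483, 0.0026]
   [-0.0237, -0.0485, 0.0026]
   [-0.0234, -0.0486, 0.0026]
   [-0.023, -0.0488, 0.0026]
   [-0.0226, -0.049, 0.0026]validation failed for argument at $[0]...
validation failed for argument at $[0]...
```

```bash
python3 -m jog '[{"fingers":0.085,"x":-0.039,"y":-0.038,"z":-0.0063,"rx":0,"ry":0,"rz":-1},{"fingers":0.085,"x":-0.039,"y":-0.038,"z":-0.0063,"rx":0,"ry":0,"rz":-1},{"fingers":0.085,"x":-0.038,"y":-0.039,"z":-0.0063,"rx":0,"ry":0,"rz":-1},{"fingers":0.085,"x":-0.037,"y":-0.04,"z":-0.0063,"rx":0,"ry":0,"rz":-1},{"fingers":0.085,"x":-0.037,"y":-0.04,"z":-0.0063,"rx":0,"ry":0,"rz":-1},{"fingers":0.085,"x":-0.036,"y":-0.041,"z":-0.0063,"rx":0,"ry":0,"rz":-1},{"fingers":0.085,"x":-0.035,"y":-0.042,"z":-0.0063,"rx":0,"ry":0,"rz":-1},{"fingers":0.085,"x":-0.034,"y":-0.042,"z":-0.0063,"rx":0,"ry":0,"rz":-1}]'
```

```text
clock: 1.7
tcp_pos: [0.4004, 0.2785, 0.2505]
orientation: [0.188, 3.135, 0.001]
contact_force: [0.3, 1.1, -0.3]
grip_width: 0.0848
gripper_force: 0.0
```

```bash
python3 -m jog '[{"fingers":0.085,"x":-0.014,"y":-0.045,"z":0,"rx":0,"ry":0,"rz":0},{"fingers":0.085,"x":-0.014,"y":-0.045,"z":0,"rx":0,"ry":0,"rz":0},{"fingers":0.085,"x":-0.014,"y":-0.045,"z":0,"rx":0,"ry":0,"rz":0},{"fingers":0.085,"x":-0.014,"y":-0.045,"z":0,"rx":0,"ry":0,"rz":0},{"fingers":0.085,"x":-0.014,"y":-0.045,"z":0,"rx":0,"ry":0,"rz":0},{"fingers":0.085,"x":-0.014,"y":-0.045,"z":0,"rx":0,"ry":0,"rz":0}]'
python3 -m jog '[{"fingers":0.085,"x":-0.01,"y":-0.046,"z":0.014,"rx":0,"ry":0,"rz":0},{"fingers":0.085,"x":-0.01,"y":-0.046,"z":0.014,"rx":0,"ry":0,"rz":0},{"fingers":0.085,"x":-0.01,"y":-0.046,"z":0.014,"rx":0,"ry":0,"rz":0},{"fingers":0.085,"x":-0.01,"y":-0.046,"z":0.014,"rx":0,"ry":0,"rz":0},{"fingers":0.085,"x":-0.01,"y":-0.046,"z":0.014,"rx":0,"ry":0,"rz":0},{"fingers":0.085,"x":-0.01,"y":-0.046,"z":0.014,"rx":0,"ry":0,"rz":0},{"fingers":0.085,"x":-0.01,"y":-0.046,"z":0.014,"rx":0,"ry":0,"rz":0},{"fingers":0.085,"x":0,"y":0,"z":0,"rx":0,"ry":0,"rz":0}]'
python3 - <<'E'
from h import *
o=r.get_obs(); print(o["joints"])
im,W=pts("wrist"); save("c",im)
print(r.landmark_of("green_billet","wrist")[:3])
m=(np.hypot(W[...,0]-.482,W[...,1]+.326)<.06)&(W[...,2]>.025)&(W[...,2]<.037)&(im.max(-1)<120)
print(m.sum(),cv2.minAreaRect((W[m][:,:2]*1000).astype(np.float32)),np.median(W[m],0))
plan([(.482,-.326,.005,173)])
E
```

```text
clock: 2.45
tcp_pos: [0.4508, 0.0005, 0.2503]
orientation: [0.189, 3.135, 0.001]
contact_force: [1.4, 0.5, -0.7]
grip_width: 0.0849
gripper_force: 0.0
clock: 3.45
tcp_pos: [0.4799, -0.3301, 0.1511]
orientation: [-0.197, -3.134, 0.003]
contact_force: [0.1, 0.8, -0.7]
grip_width: 0.0848
gripper_force: 0.0
[ 0.01253902  0.43302258  0.63174294  1.86289991 -0.30731222  0.94491303
  2.22771496]
[{'xyz': [0.4822, -0.3261, -0.0032], 'score': 0.92}]
2596 ((481.5550537109375, -325.35504150390625), (39.893680572509766, 69.6717300415039), 83.44528198242188) [ 0.47951023 -0.32519489  0.02982952]
-> 0.482 -0.326 0.005 173 rows 3 dist 0.147 turn [ 0. -0.  0.]
   [-0.0003, 0.0001, 0.0489]
   [-0.0003, 0.0001, 0.0489]
   [-0.0002, 0.0001, 0.0489]
```

View pics/c.png

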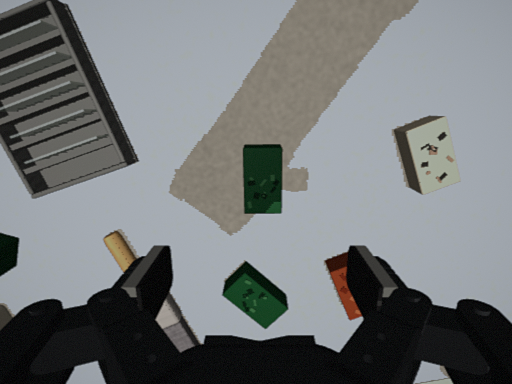

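The wanted billet is centred at (263,179), with its long side along the image column and the pads straddling it; neighbours are clear.

```bash
python3 -m jog '[{"fingers":0.062,"x":0,"y":0,"z":0.049,"rx":0,"ry":0,"rz":-0.4},{"fingers":0.062,"x":0,"y":0,"z":0.049,"rx":0,"ry":0,"rz":0},{"fingers":0.062,"x":0,"y":0,"z":0.035,"rx":0,"ry":0,"rz":0},{"fingers":0.062,"x":0,"y":0,"z":0.012,"rx":0,"ry":0,"rz":0},{"fingers":0.03,"x":0,"y":0,"z":0.001,"rx":0,"ry":0,"rz":0},{"fingers":0.03,"x":0,"y":0,"z":0,"rx":0,"ry":0,"rz":0},{"fingers":0.03,"x":0,"y":0,"z":0,"rx":0,"ry":0,"rz":0},{"fingers":0.03,"x":0,"y":0,"z":0,"rx":0,"ry":0,"rz":0}]' 45
```

```text
clock: 4.55
tcp_pos: [0.482, -0.3263, 0.0067]
orientation: [0.178, 3.135, -0.001]
contact_force: [0.2, -0.1, 0.6]
grip_width: 0.0299
gripper_force: 0.0
```

Run:
```python
from h import *
o=r.get_obs(); print(o["grip_width"],o["gripper_force"],o["contact_force"],o["tcp_pos"])
im,W=pts("wrist"); im2,_=r.grab_frame("side"); save("d",np.hstack([im[60:], cv2.resize(im2[200:330,170:370],(498,324))])[:, :].copy() if 0 else np.vstack([im[:300,:], cv2.resize(im2[220:320,180:351],(512,300))]))
```

```text
0.029910464319903626 0.0 [ 0.18605782 -0.08366469  0.62018326] [ 0.4819976  -0.32634741  0.00669435]
```

View pics/d.png

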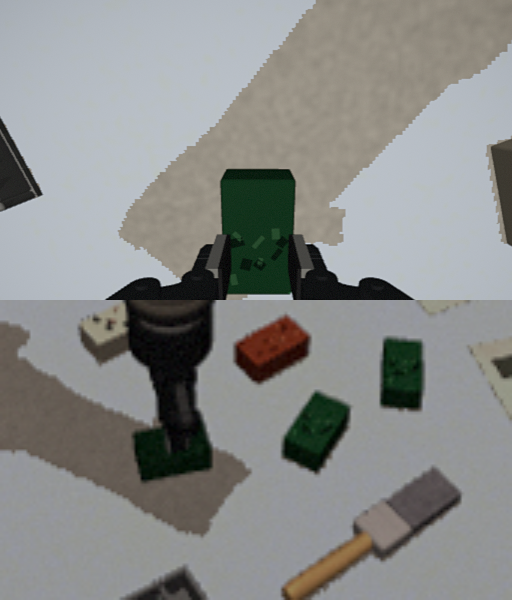

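The lower view shows the fingers around the right billet. In the upper one the pads sit at (222,262) and (297,262), right at its sides. Force is zero, so I'll close further and see.

```bash
python3 -m jog '[{"fingers":0.0,"x":0,"y":0,"z":0,"rx":0,"ry":0,"rz":0},{"fingers":0.0,"x":0,"y":0,"z":0,"rx":0,"ry":0,"rz":0}]' 45
python3 - <<'E'
from h import *
im,W=pts("wrist"); save("e",im)
m=(W[...,2]>.026)&(W[...,2]<.034)&(im[...,1]>im[...,0]+10)&(np.hypot(W[...,0]-.482,W[...,1]+.326)<.07)
print(m.sum(),cv2.minAreaRect((W[m][:,:2]*1000).astype(np.float32)))
E
```

```text
clock: 4.9
tcp_pos: [0.4815, -0.3261, 0.0059]
orientation: [-0.178, -3.137, -0.0]
contact_force: [0.5, 0.6, -0.8]
grip_width: -0.0
gripper_force: 0.0
4624 ((472.7264709472656, -327.3636474609375), (39.469512939453125, 54.38248825073242), 83.91360473632812)
```

View pics/e.png

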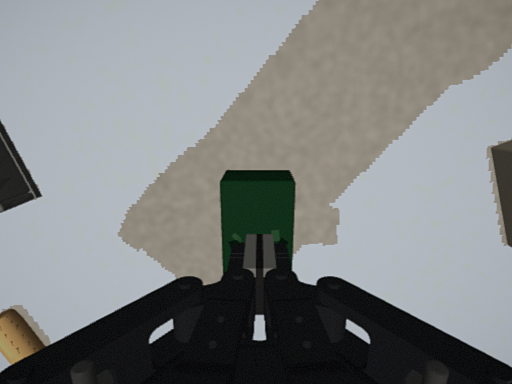

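The fingers have closed without touching the billet, apparently above it, although the TCP reads z = 0.006. I'll measure the fingertips in depth.

Run:
```python
from h import *
im,W=pts("wrist"); np.set_printoptions(precision=3,suppress=True)
for v in (225,232,236,240,250,270,300): print(v,W[v,258],W[v,250],W[v,245],W[v,225],im[v,250])
im,W=pts("side")
c=np.array([.4815,-.326]); m=(np.hypot(W[...,0]-c[0],W[...,1]-c[1])<.06)&(W[...,2]>.033)&(W[...,2]<.2)
print("side",m.sum(),np.percentile(W[m][:,2],[0,2,10,50]))
m2=m&(W[...,2]<.06); print(W[m2][:12])
o=r.get_obs();print(o["tcp_pos"],o["joints"])
```

```text
225 [ 0.471 -0.327  0.03 ] [ 0.471 -0.331  0.029] [ 0.47  -0.334  0.029] [ 0.468 -0.344  0.031] [16 45 23]
232 [ 0.475 -0.327  0.029] [ 0.475 -0.332  0.029] [ 0.474 -0.334  0.031] [ 0.473 -0.345  0.03 ] [11 44 24]
236 [ 0.471 -0.327  0.044] [ 0.47  -0.33   0.045] [ 0.477 -0.335  0.029] [ 0.475 -0.345  0.031] [69 68 63]
240 [ 0.471 -0.327  0.048] [ 0.47  -0.33   0.049] [ 0.479 -0.335  0.03 ] [ 0.477 -0.346  0.03 ] [66 65 63]
250 [ 0.471 -0.327  0.059] [ 0.47 -0.33  0.06] [ 0.471 -0.332  0.058] [ 0.484 -0.347  0.03 ] [68 68 65]
270 [ 0.472 -0.327  0.075] [ 0.47  -0.329  0.078] [ 0.469 -0.331  0.078] [ 0.496 -0.348  0.03 ] [69 70 67]
300 [ 0.485 -0.328  0.075] [ 0.471 -0.329  0.095] [ 0.465 -0.33   0.103] [ 0.464 -0.336  0.103] [ 5  8 11]
side 508 [0.033 0.042 0.088 0.157]
[[ 0.472 -0.319  0.058]
 [ 0.472 -0.318  0.052]
 [ 0.515 -0.318  0.034]
 [ 0.472 -0.318  0.047]
 [ 0.491 -0.334  0.054]
 [ 0.471 -0.332  0.055]
 [ 0.474 -0.331  0.052]
 [ 0.478 -0.337  0.058]
 [ 0.483 -0.34   0.059]
 [ 0.486 -0.339  0.057]
 [ 0.491 -0.332  0.047]
 [ 0.464 -0.315  0.033]]
[ 0.481 -0.326  0.006] [ 0.118  0.631  0.495  1.948 -0.465  0.676  2.36 ]
```

The shut fingertips really end at about z = 0.043, so they reach roughly 37 mm less far than the reported TCP; both cameras agree. I'll treat tip = reported TCP + 37 mm, open, and descend watching the force.

```bash
python3 -m jog '[{"fingers":0.064,"x":0,"y":0,"z":0,"rx":0,"ry":0,"rz":0},{"fingers":0.064,"x":0,"y":0,"z":0,"rx":0,"ry":0,"rz":0},{"fingers":0.064,"x":0,"y":0,"z":0,"rx":0,"ry":0,"rz":0},{"fingers":0.064,"x":0,"y":0,"z":0.015,"rx":0,"ry":0,"rz":0},{"fingers":0.064,"x":0,"y":0,"z":0.012,"rx":0,"ry":0,"rz":0},{"fingers":0.064,"x":0,"y":0,"z":0.006,"rx":0,"ry":0,"rz":0},{"fingers":0.064,"x":0,"y":0,"z":0,"rx":0,"ry":0,"rz":0}]' 45
python3 - <<'E'
from h import *
np.set_printoptions(precision=3,suppress=True)
im,W=pts("wrist"); save("f",im)
m=(W[...,2]<.2)&(W[...,2]>-.05)&(np.hypot(W[...,0]-.482,W[...,1]+.326)<.06)
g=(abs(im.astype(int)-np.array([68,67,64])).max(-1)<14)&m
print(g.sum(),np.percentile(W[g],[1,10,50,90,99],axis=0))
E
```

```text
clock: 5.92
tcp_pos: [0.4809, -0.3259, -0.0279]
orientation: [-0.178, -3.135, -0.001]
contact_force: [0.0, 0.7, -0.4]
grip_width: 0.0638
gripper_force: 0.0
1118 [[ 0.445 -0.38   0.002]
 [ 0.466 -0.364  0.017]
 [ 0.473 -0.329  0.034]
 [ 0.479 -0.289  0.05 ]
 [ 0.499 -0.276  0.081]]
```

```bash
python3 -m jog '[{"fingers":0.03,"x":0,"y":0,"z":0,"rx":0,"ry":0,"rz":0},{"fingers":0.03,"x":0,"y":0,"z":0,"rx":0,"ry":0,"rz":0},{"fingers":0.03,"x":0,"y":0,"z":0,"rx":0,"ry":0,"rz":0},{"fingers":0.03,"x":0,"y":0,"z":0,"rx":0,"ry":0,"rz":0}]' 45
python3 - <<'E'
from h import *
im,W=pts("wrist"); save("g",im)
m=(W[...,2]>.022)&(W[...,2]<.037)&(im[...,1]>im[...,0]+10)&(np.hypot(W[...,0]-.482,W[...,1]+.326)<.07)
print(m.sum(),cv2.minAreaRect((W[m][:,:2]*1000).astype(np.float32)))
g=(abs(im.astype(int)-np.array([68,67,64])).max(-1)<14)&(np.hypot(W[...,0]-.47,W[...,1]+.326)<.035)
print(np.percentile(W[g],[1,10,50],axis=0))
plan([(.482,-.326,.10,173),(.43,-.10,.16,180),(.52,.149,.16,187.7)])
E
```

```text
clock: 6.48
tcp_pos: [0.4819, -0.3265, -0.0265]
orientation: [0.178, 3.136, -0.001]
contact_force: [-0.8, 0.6, 6.0]
grip_width: 0.0392
gripper_force: 47.1
12473 ((480.83868408203125, -327.94598388671875), (40.538726806640625, 70.77901458740234), 84.04483795166016)
[[ 0.44793667 -0.35946634  0.01068443]
 [ 0.46813766 -0.35148896  0.01718317]
 [ 0.47128406 -0.32931063  0.0313137 ]]
-> 0.482 -0.326 0.1 173 rows 3 dist 0.127 turn [-0.   0.   0.2]
   [-0.0, 0.0002, -0.0422]
   [-0.0, 0.0002, -0.0422]
   [-0.0, 0.0002, -0.0422]
-> 0.43 -0.1 0.16 180 rows 5 dist 0.24 turn [ 0.   0.  -1.4]
   [0.0158, 0.0436, -0.012]
   [0.0148, 0.044, -0.012]
   [0.0137, 0.0443, -0.012]
   [0.0126, 0.0446, -0.012]
   [0.0115, 0.0449, -0.012]
-> 0.52 0.149 0.16 187.7 rows 5 dist 0.265 turn [ 0.   0.  -1.5]
   [-0.018, 0.0498, 0.0]
   [-0.0193, 0.0493, 0.0]
   [-0.0206, 0.0488, 0.0]
   [-0.022, 0.0482, 0.0]
   [-0.0232, 0.0476, 0.0]
```

The billet is gripped at 39 mm (47 N). Next I lift, carry it towards the jig and stop beside it for a close look at the nest.

```bash
python3 -m jog '[{"fingers":0.03,"x":0,"y":0,"z":-0.03,"rx":0,"ry":0,"rz":0},{"fingers":0.03,"x":0,"y":0,"z":-0.045,"rx":0,"ry":0,"rz":0},{"fingers":0.03,"x":0,"y":0,"z":-0.045,"rx":0,"ry":0,"rz":0},{"fingers":0.03,"x":0.011,"y":0.044,"z":-0.012,"rx":0,"ry":0,"rz":-1.5},{"fingers":0.03,"x":0.008,"y":0.045,"z":-0.012,"rx":0,"ry":0,"rz":-1.5},{"fingers":0.03,"x":0.008,"y":0.045,"z":-0.012,"rx":0,"ry":0,"rz":-1.5},{"fingers":0.03,"x":0.007,"y":0.045,"z":-0.012,"rx":0,"ry":0,"rz":-1.5},{"fingers":0.03,"x":0.005,"y":0.045,"z":-0.012,"rx":0,"ry":0,"rz":-1.5}]'
python3 -m jog '[{"fingers":0.03,"x":-0.012,"y":0.04,"z":0,"rx":0,"ry":0,"rz":-1.8},{"fingers":0.03,"x":-0.012,"y":0.04,"z":0,"rx":0,"ry":0,"rz":-1.8},{"fingers":0.03,"x":-0.012,"y":0.04,"z":0,"rx":0,"ry":0,"rz":-1.8},{"fingers":0.03,"x":-0.012,"y":0.03,"z":0,"rx":0,"ry":0,"rz":-1.5},{"fingers":0.03,"x":0,"y":0,"z":0,"rx":0,"ry":0,"rz":0},{"fingers":0.03,"x":0,"y":0,"z":0,"rx":0,"ry":0,"rz":0}]'
python3 - <<'E'
from h import *
o=r.get_obs();print(o["joints"],o["tcp_pos"],o["contact_force"])
im,W=pts("wrist"); save("h",im); np.savez("n.npz",im=im,W=W)
for n in ("jig_nest","bar_hinge","jig_catch","bar_pad"): print(n,r.landmark_of(n,"wrist")[:2])
E
```

```text
clock: 7.52
tcp_pos: [0.455, -0.0982, 0.1527]
orientation: [0.029, -3.14, -0.0]
contact_force: [0.5, 0.9, -2.5]
grip_width: 0.0394
gripper_force: 46.4
clock: 8.28
tcp_pos: [0.4944, 0.0519, 0.1525]
orientation: [0.216, -3.133, 0.001]
contact_force: [0.0, -0.0, -2.6]
grip_width: 0.0391
gripper_force: 46.4
[-0.66463331  0.25884635  0.51261853  2.04795809 -0.16342391  0.87456594
  1.64728137] [0.49439666 0.05191747 0.15253837] [ 0.03474533 -0.04306569 -2.59443881]
jig_nest [{'xyz': [0.5154, 0.1515, 0.0127], 'score': 0.95}]
bar_hinge []
jig_catch [{'xyz': [0.4285, 0.1311, 0.0749], 'score': 0.88}]
bar_pad []
```

View pics/h.png

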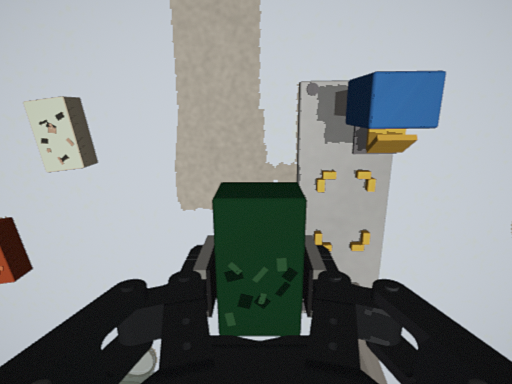

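The wrist view shows the empty nest with its four brass stops at (325,180), (366,180), (323,242) and (361,242). The blue catch head is at (395,100) and the billet sits straight in the fingers.

Run:
```python
from h import *
np.set_printoptions(precision=1,suppress=True)
z=np.load("n.npz"); im=z["im"].astype(int);W=z["W"]*1000
b=(im[...,0]>im[...,2]+60)&(W[...,2]>21)&(W[...,2]<30)
n,l,s,c=cv2.connectedComponentsWithStats(b.astype(np.uint8))
P=[]
for i in range(1,n):
    if s[i,4]<15: continue
    p=W[l==i]; P.append(p); print(s[i],p.mean(0),p[:,:2].min(0),p[:,:2].max(0))
a=np.vstack(P)[:,:2]
print(cv2.minAreaRect(a.astype(np.float32)))
for t in (6,7,8,9):
    q=a@np.array([[np.cos(np.radians(t)),-np.sin(np.radians(t))],[np.sin(np.radians(t)),np.cos(np.radians(t))]])
    lo,hi=np.percentile(q,[1,99],axis=0); print(t,lo,hi,hi-lo)
# plate edges
g=(abs(W[...,2]-15)<3)&(np.hypot(W[...,0]-500,W[...,1]-150)<200)&(im.max(-1)-im.min(-1)<20)
print("plate",cv2.minAreaRect(W[g][:,:2].astype(np.float32)))
h=(im[...,2]>im[...,0]+60)&(W[...,2]>100); p=W[h]; top=np.percentile(p[:,2],97); print("blue top",top)
print(cv2.minAreaRect(p[p[:,2]>top-5][:,:2].astype(np.float32)))
# billet in hand
g=(im[...,1]>im[...,0]+10)&(im[...,1]>im[...,2]+8)&(np.hypot(W[...,0]-494,W[...,1]-52)<70)&(W[...,2]>180)
print("billet",cv2.minAreaRect(W[g][:,:2].astype(np.float32)),np.percentile(W[g][:,2],[5,50,95]))
```

```text
[317 171  20  21 201] [485.7 118.2  24.3] [475.6 111. ] [498.6 128.5]
[357 171  19  21 209] [479.3 161.9  24.3] [470.3 150.5] [491.1 172.1]
[315 232  17  19 121] [554.2 127.9  24.2] [545.1 119.5] [563.6 140.8]
[351 232  19  19 177] [550.1 172.9  24.2] [537.7 163. ] [560.9 180.9]
[  0 246  15  38 239] [ 635.1 -218.7   29.2] [ 606.4 -226. ] [ 653.6 -209.9]
((559.2777709960938, -29.399642944335938), (93.6741714477539, 425.8235168457031), 13.231600761413574)
6 [ 485.1 -290.6] [623.9 121.3] [138.9 411.9]
7 [ 486.8 -301.4] [618.9 111.6] [132.1 412.9]
8 [ 488.4 -312.1] [613.7 101.9] [125.3 414. ]
9 [ 489.6 -322.7] [608.2  92.7] [118.7 415.4]
plate ((517.2898559570312, 146.56195068359375), (267.6767272949219, 99.77388763427734), 9.1690092086792)
blue top 137.38689645908067
((406.5453186035156, 128.90992736816406), (32.86123275756836, 43.584571838378906), 7.833102703094482)
billet ((493.29254150390625, 49.600921630859375), (69.9940185546875, 40.66010665893555), 8.204622268676758) [197.7 208.6 209.6]
```

Run:
```python
from h import *
o=r.get_obs(); M=R.from_rotvec(o["orientation"]); x=M.as_matrix()[:,0]; y=np.degrees(np.arctan2(x[1],x[0]))%360; print(y)
plan([(.519,.1475,.1525,y),(.519,.1475,.02,y)])
```

```text
187.81407297315545
-> 0.519 0.1475 0.1525 187.81407297315545 rows 2 dist 0.099 turn [-0. -0.  0.]
   [-0.0186, 0.0457, 0.0002]
   [-0.0186, 0.0457, 0.0002]
-> 0.519 0.1475 0.02 187.81407297315545 rows 3 dist 0.132 turn [0. 0. 0.]
   [0.0, -0.0, 0.0442]
   [0.0, -0.0, 0.0442]
   [0.0, -0.0, 0.0442]
```

```bash
python3 -m jog '[{"fingers":0.03,"x":-0.0186,"y":0.0457,"z":0,"rx":0,"ry":0,"rz":-0.1},{"fingers":0.03,"x":-0.0186,"y":0.0457,"z":0,"rx":0,"ry":0,"rz":-0.1},{"fingers":0.03,"x":0,"y":0,"z":0.045,"rx":0,"ry":0,"rz":0},{"fingers":0.03,"x":0,"y":0,"z":0.045,"rx":0,"ry":0,"rz":0},{"fingers":0.03,"x":0,"y":0,"z":0.033,"rx":0,"ry":0,"rz":0},{"fingers":0.03,"x":0,"y":0,"z":0.012,"rx":0,"ry":0,"rz":0},{"fingers":0.03,"x":0,"y":0,"z":0,"rx":0,"ry":0,"rz":0},{"fingers":0.03,"x":0,"y":0,"z":0,"rx":0,"ry":0,"rz":0}]'
python3 - <<'E'
from h import *
o=r.get_obs();print(o["tcp_pos"],o["contact_force"])
im,W=pts("wrist"); save("i",im); W=W*1000; im=im.astype(int)
b=(im[...,0]>im[...,2]+60)&(W[...,2]>20)&(W[...,2]<30)&(np.hypot(W[...,0]-518,W[...,1]-146)<70)
n,l,s,c=cv2.connectedComponentsWithStats(b.astype(np.uint8))
for i in range(1,n):
    if s[i,4]>30: p=W[l==i]; print(s[i],p.mean(0).round(1),p[:,:2].min(0).round(1),p[:,:2].max(0).round(1))
g=(im[...,1]>im[...,0]+10)&(im[...,1]>im[...,2]+8)&(np.hypot(W[...,0]-518,W[...,1]-146)<70)&(W[...,2]>55)
print("billet",cv2.minAreaRect(W[g][:,:2].astype(np.float32)),np.percentile(W[g][:,2],[5,50,95]))
E
```

```text
clock: 9.52
tcp_pos: [0.5202, 0.1487, 0.0192]
orientation: [-0.222, 3.131, 0.001]
contact_force: [1.1, 0.7, -3.4]
grip_width: 0.0392
gripper_force: 46.3
[0.52024434 0.14868878 0.01924822] [ 1.10815733  0.73660856 -3.36839731]
[277 151  33  38 641] [478.5 162.5  24.3] [469.9 151. ] [490.8 172.3]
[205 152  33  38 636] [485.4 119.3  24.4] [475.3 111.2] [499.3 129.4]
billet ((519.0780029296875, 146.858154296875), (70.2210922241211, 40.65509033203125), 8.408623695373535) [68.64230117 75.29699865 76.2713114 ]
```

View pics/i.png

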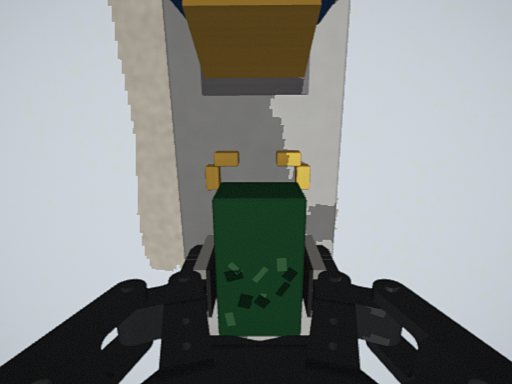

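The near stops at (226,158) and (289,158) sit symmetrically about the billet. It needs about a -1.7 mm shift along the jig, then I lower it.

```bash
python3 -m jog '[{"fingers":0.03,"x":0.0017,"y":-0.0006,"z":0.008,"rx":0,"ry":0,"rz":0},{"fingers":0.03,"x":0,"y":0,"z":0.007,"rx":0,"ry":0,"rz":0},{"fingers":0.03,"x":0,"y":0,"z":0.006,"rx":0,"ry":0,"rz":0},{"fingers":0.03,"x":0,"y":0,"z":0.004,"rx":0,"ry":0,"rz":0},{"fingers":0.03,"x":0,"y":0,"z":0.003,"rx":0,"ry":0,"rz":0},{"fingers":0.03,"x":0,"y":0,"z":0,"rx":0,"ry":0,"rz":0}]'
```

```text
clock: 10.32
tcp_pos: [0.5173, 0.1476, -0.0103]
orientation: [0.222, -3.133, 0.0]
contact_force: [0.6, -0.5, -3.0]
grip_width: 0.039
gripper_force: 46.4
```

```bash
python3 -m jog '[{"fingers":0.03,"x":0,"y":0,"z":0.001,"rx":0,"ry":0,"rz":0},{"fingers":0.03,"x":0,"y":0,"z":0,"rx":0,"ry":0,"rz":0}]';  python3 -m jog '[{"fingers":0.03,"x":0,"y":0,"z":0.001,"rx":0,"ry":0,"rz":0},{"fingers":0.03,"x":0,"y":0,"z":0,"rx":0,"ry":0,"rz":0}]'
```

```text
clock: 10.58
tcp_pos: [0.5175, 0.1477, -0.011]
orientation: [-0.222, 3.134, 0.0]
contact_force: [-0.4, 0.5, -2.5]
grip_width: 0.0394
gripper_force: 46.4
clock: 10.82
tcp_pos: [0.5175, 0.1477, -0.0115]
orientation: [-0.222, 3.133, 0.001]
contact_force: [-2.3, -0.7, 5.0]
grip_width: 0.0391
gripper_force: 47.3
```

Contact came at exactly the predicted height. I release and rise, moving toward the robot side to look.

```bash
python3 -m jog '[{"fingers":0.06,"x":0,"y":0,"z":0,"rx":0,"ry":0,"rz":0},{"fingers":0.06,"x":0,"y":0,"z":0,"rx":0,"ry":0,"rz":0},{"fingers":0.06,"x":0,"y":0,"z":-0.01,"rx":0,"ry":0,"rz":0},{"fingers":0.06,"x":0,"y":0,"z":-0.04,"rx":0,"ry":0,"rz":0},{"fingers":0.06,"x":0,"y":0,"z":-0.05,"rx":0,"ry":0,"rz":0},{"fingers":0.06,"x":0,"y":0,"z":-0.055,"rx":0,"ry":0,"rz":0},{"fingers":0.0,"x":0,"y":0,"z":0,"rx":0,"ry":0,"rz":0}]'
python3 - <<'E'
from h import *
im,W=pts("wrist"); im2,W2=pts("side"); im3,W3=pts("top"); save("j",np.hstack([im[:,100:412],cv2.resize(im2[110:200,150:260],(469,384))]))
W=W*1000; im=im.astype(int)
g=(im[...,1]>im[...,0]+10)&(im[...,1]>im[...,2]+8)&(np.hypot(W[...,0]-518,W[...,1]-146)<70)&(W[...,2]>38)
print("billet",cv2.minAreaRect(W[g][:,:2].astype(np.float32)),np.percentile(W[g][:,2],[5,50,95]))
for c in("top","side"):
  for n in ("bar_pad","bar_hinge"): print(c,n,[(np.round(a["xyz"],3).tolist(),round(a["score"],2)) for a in r.landmark_of(n,c)[:2]])
  X=W3 if c=="top" else W2; I=(im3 if c=="top" else im2).astype(int)
  m=(np.hypot(X[...,0]-.64,X[...,1]-.165)<.09)&(X[...,2]>.1)&(X[...,2]<.3)
  q=X[m]; t=np.radians(8.3); d=q-[.5174,.1461,0]; lx=d[:,0]*np.cos(t)+d[:,1]*np.sin(t); ly=-d[:,0]*np.sin(t)+d[:,1]*np.cos(t)
  i=np.argsort(q[:,2])[::max(1,len(q)//18)]; print(np.c_[lx,ly,q[:,2]][i].round(3).tolist())
E
```

```text
clock: 11.7
tcp_pos: [0.5206, 0.1485, 0.1477]
orientation: [-0.221, 3.126, 0.006]
contact_force: [0.8, -0.2, -0.3]
grip_width: 0.0433
gripper_force: 0.0
billet ((514.1599731445312, 145.78053283691406), (69.47515106201172, 39.03788375854492), 7.8491435050964355) [41.03863359 42.1710847  43.35360703]
top bar_pad [([0.662, 0.17, 0.21], 0.56)]
top bar_hinge [([0.621, 0.165, 0.078], 0.71), ([0.501, 0.39, -0.003], 0.28)]
[[0.107, -0.009, 0.105], [0.11, 0.002, 0.128], [0.114, -0.009, 0.147], [0.073, 0.003, 0.174], [0.135, -0.008, 0.182], [0.088, 0.01, 0.185], [0.122, 0.004, 0.188], [0.093, 0.004, 0.191], [0.089, 0.004, 0.195], [0.125, 0.009, 0.199], [0.135, -0.012, 0.206], [0.125, 0.017, 0.213], [0.129, 0.004, 0.225], [0.143, -0.01, 0.233], [0.13, 0.007, 0.245], [0.131, 0.016, 0.254], [0.139, -0.011, 0.262], [0.14, -0.001, 0.264], [0.134, 0.008, 0.271]]
side bar_pad [([0.659, 0.167, 0.21], 0.95)]
side bar_hinge [([0.626, 0.164, 0.073], 0.79)]
[[0.107, 0.007, 0.1], [0.106, 0.005, 0.115], [0.114, 0.011, 0.127], [0.115, -0.012, 0.14], [0.12, -0.01, 0.154], [0.117, 0.006, 0.168], [0.117, -0.002, 0.176], [0.103, -0.006, 0.182], [0.132, -0.013, 0.186], [0.089, -0.004, 0.189], [0.123, -0.006, 0.193], [0.121, -0.002, 0.199], [0.141, -0.018, 0.206], [0.128, -0.013, 0.215], [0.14, -0.012, 0.224], [0.137, -0.012, 0.233], [0.129, 0.01, 0.243], [0.134, 0.013, 0.256], [0.138, -0.01, 0.266]]
```

View pics/j.png

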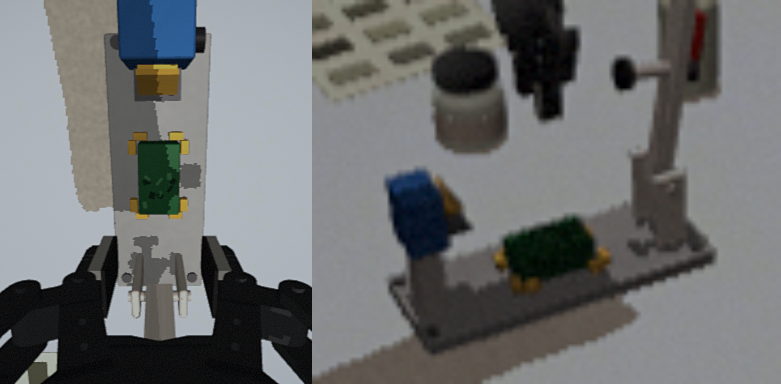

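The billet lies flat in the nest between all four stops (left view, 158,178), and the bar leans back at about 1.74 rad. I'll close the fingers and go up, over and behind the bar in line with the jig axis.

```bash
python3 -m jog '[{"fingers":0.0,"x":0,"y":0,"z":-0.052,"rx":0,"ry":0,"rz":0},{"fingers":0.0,"x":0,"y":0,"z":-0.052,"rx":0,"ry":0,"rz":0},{"fingers":0.0,"x":0,"y":0,"z":-0.052,"rx":0,"ry":0,"rz":0},{"fingers":0.0,"x":-0.047,"y":0,"z":0,"rx":0,"ry":0,"rz":-0.3},{"fingers":0.0,"x":-0.047,"y":0,"z":0,"rx":0,"ry":0,"rz":0},{"fingers":0.0,"x":-0.047,"y":0,"z":0,"rx":0,"ry":0,"rz":0},{"fingers":0.0,"x":-0.047,"y":0,"z":0,"rx":0,"ry":0,"rz":0},{"fingers":0.0,"x":0,"y":0,"z":0,"rx":0,"ry":0,"rz":0}]' 20
cat >> h.py <<'E'
def loc(p):
    t=np.radians(8.3); d=np.asarray(p)-[.5174,.1461,0]
    return np.stack([d[...,0]*np.cos(t)+d[...,1]*np.sin(t),-d[...,0]*np.sin(t)+d[...,1]*np.cos(t),d[...,2]],-1)
E
python3 - <<'E'
from h import *
o=r.get_obs(); x=R.from_rotvec(o["orientation"]).as_matrix(); print("loc",loc(o["tcp_pos"]).round(4),"yaw",np.degrees(np.arctan2(x[1,0],x[0,0])),o["grip_width"])
im,W=pts("side"); L=loc(W)
m=(abs(L[...,0]-.185)<.05)&(abs(L[...,1])<.05)&(L[...,2]>.29)&(L[...,2]<.42)
print("tip lowest",L[m][np.argsort(L[m][:,2])[:8]].round(3).tolist())
E
```

```text
clock: 13.05
tcp_pos: [0.7049, 0.1749, 0.2952]
orientation: [0.23, -3.13, 0.004]
contact_force: [0.5, 0.7, -0.2]
grip_width: 0.0
gripper_force: 0.0
loc [0.1897 0.0014 0.2952] yaw -171.60193101690206 2.5605638147516956e-05
tip lowest [[0.195, -0.005, 0.328], [0.191, -0.005, 0.329], [0.182, 0.007, 0.33], [0.181, -0.003, 0.331], [0.199, -0.005, 0.331], [0.183, -0.006, 0.332], [0.186, -0.008, 0.332], [0.181, 0.006, 0.334]]
```

```bash
python3 -m jog '[{"fingers":0.0,"x":0,"y":0,"z":0.045,"rx":0,"ry":0,"rz":0},{"fingers":0.0,"x":0,"y":-0.001,"z":0.045,"rx":0,"ry":0,"rz":0},{"fingers":0.0,"x":0,"y":0,"z":0.02,"rx":0,"ry":0,"rz":0},{"fingers":0.0,"x":0.015,"y":0,"z":0,"rx":0,"ry":0,"rz":0},{"fingers":0.0,"x":0.015,"y":0,"z":0,"rx":0,"ry":0,"rz":0},{"fingers":0.0,"x":0.012,"y":0,"z":0,"rx":0,"ry":0,"rz":0}]'
python3 -m jog '[{"fingers":0.0,"x":0.012,"y":0,"z":0,"rx":0,"ry":0,"rz":0},{"fingers":0.0,"x":0.012,"y":0,"z":0,"rx":0,"ry":0,"rz":0},{"fingers":0.0,"x":0,"y":0,"z":0,"rx":0,"ry":0,"rz":0}]'
python3 - <<'E'
from h import *
o=r.get_obs(); print("loc",loc(o["tcp_pos"]).round(4))
im,W=pts("side");save("k",im[80:200,130:280]); print([(loc(a["xyz"]).round(3).tolist(),round(a["score"],2)) for a in r.landmark_of("bar_pad","side")[:2]])
E
```

```text
clock: 13.85
tcp_pos: [0.6623, 0.1679, 0.1905]
orientation: [-0.23, 3.13, 0.001]
contact_force: [1.3, 0.2, 1.6]
grip_width: -0.0001
gripper_force: 0.9
clock: 14.22
tcp_pos: [0.637, 0.1642, 0.1889]
orientation: [0.231, -3.132, -0.001]
contact_force: [0.7, -0.3, 0.2]
grip_width: 0.0001
gripper_force: 0.0
loc [0.121  0.0007 0.1889]
[([0.11, -0.001, 0.216], 0.75)]
```

```bash
python3 -m jog '[{"fingers":0.0,"x":0.015,"y":0,"z":0.001,"rx":0,"ry":0,"rz":0},{"fingers":0.0,"x":0.015,"y":0,"z":0.002,"rx":0,"ry":0,"rz":0},{"fingers":0.0,"x":0.014,"y":0,"z":0.004,"rx":0,"ry":0,"rz":0},{"fingers":0.0,"x":0.014,"y":0,"z":0.005,"rx":0,"ry":0,"rz":0},{"fingers":0.0,"x":0.013,"y":0,"z":0.005,"rx":0,"ry":0,"rz":0},{"fingers":0.0,"x":0,"y":0,"z":0,"rx":0,"ry":0,"rz":0}]'
python3 - <<'E'
from h import *
o=r.get_obs(); print("loc",loc(o["tcp_pos"]).round(4))
im,W=pts("side");save("l",im[80:200,130:280]); print([(loc(a["xyz"]).round(3).tolist(),round(a["score"],2)) for a in r.landmark_of("bar_pad","side")[:2]])
E
```

```text
clock: 15.08
tcp_pos: [0.5669, 0.1538, 0.1713]
orientation: [0.231, -3.131, 0.0]
contact_force: [0.1, -0.1, -0.0]
grip_width: 0.0003
gripper_force: 0.1
loc [0.0501 0.0004 0.1713]
[([0.044, 0.001, 0.203], 0.66)]
```

```bash
python3 -m jog '[{"fingers":0.0,"x":0.01,"y":0,"z":0.007,"rx":0,"ry":0,"rz":0},{"fingers":0.0,"x":0.01,"y":0,"z":0.007,"rx":0,"ry":0,"rz":0},{"fingers":0.0,"x":0.01,"y":0,"z":0.008,"rx":0,"ry":0,"rz":0},{"fingers":0.0,"x":0.008,"y":0,"z":0.009,"rx":0,"ry":0,"rz":0},{"fingers":0.0,"x":0.008,"y":0,"z":0.009,"rx":0,"ry":0,"rz":0},{"fingers":0.0,"x":0.008,"y":0,"z":0.009,"rx":0,"ry":0,"rz":0},{"fingers":0.0,"x":0,"y":0,"z":0,"rx":0,"ry":0,"rz":0}]'
python3 - <<'E'
from h import *
o=r.get_obs(); print("loc",loc(o["tcp_pos"]).round(4))
im,W=pts("side");save("l2",cv2.resize(im[80:200,130:280],(600,480))); print([(loc(a["xyz"]).round(3).tolist(),round(a["score"],2)) for a in r.landmark_of("bar_pad","side")[:2]])
E
```

```text
clock: 16.05
tcp_pos: [0.5134, 0.1457, 0.122]
orientation: [0.231, -3.131, 0.001]
contact_force: [0.5, 0.1, 1.3]
grip_width: -0.0002
gripper_force: 0.6
loc [-0.004   0.0002  0.122 ]
[([-0.009, -0.002, 0.154], 0.92)]
```

View pics/l2.png

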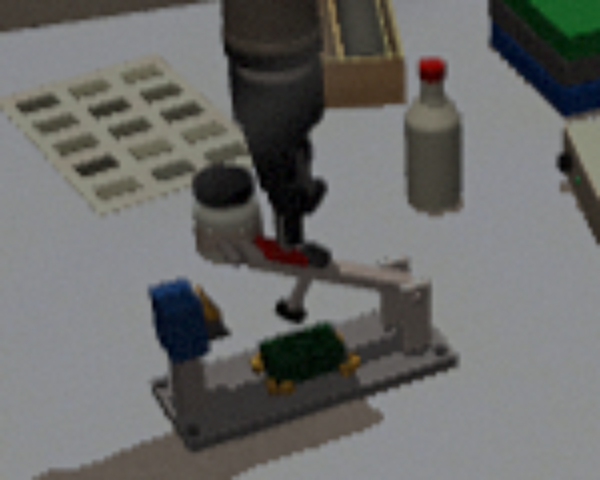

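The side view shows the bar at about 0.5 rad, with the fingertip on the red pad (285,248) and the foot above the billet. I continue down in finer steps, watching the force.

```bash
python3 -m jog '[{"fingers":0.0,"x":0.005,"y":0,"z":0.006,"rx":0,"ry":0,"rz":0},{"fingers":0.0,"x":0.005,"y":0,"z":0.006,"rx":0,"ry":0,"rz":0},{"fingers":0.0,"x":0.004,"y":0,"z":0.006,"rx":0,"ry":0,"rz":0}]'; python3 -m jog '[{"fingers":0.0,"x":0.001,"y":0,"z":0.003,"rx":0,"ry":0,"rz":0},{"fingers":0.0,"x":0.001,"y":0,"z":0.003,"rx":0,"ry":0,"rz":0},{"fingers":0.0,"x":0,"y":0,"z":0,"rx":0,"ry":0,"rz":0}]'
```

```text
clock: 16.52
tcp_pos: [0.5011, 0.1441, 0.1047]
orientation: [-0.23, 3.132, 0.001]
contact_force: [3.7, 0.6, 2.7]
grip_width: 0.0002
gripper_force: 1.7
clock: 16.9
tcp_pos: [0.498, 0.1435, 0.0984]
orientation: [0.23, -3.132, 0.0]
contact_force: [0.7, 0.8, 0.8]
grip_width: 0.0
gripper_force: 0.8
```

```bash
python3 -m jog '[{"fingers":0.0,"x":0.001,"y":0,"z":0.002,"rx":0,"ry":0,"rz":0},{"fingers":0.0,"x":0,"y":0,"z":0,"rx":0,"ry":0,"rz":0}]'; python3 -m jog '[{"fingers":0.0,"x":0,"y":0,"z":0.002,"rx":0,"ry":0,"rz":0},{"fingers":0.0,"x":0,"y":0,"z":0,"rx":0,"ry":0,"rz":0}]'
```

```text
clock: 17.15
tcp_pos: [0.4973, 0.1435, 0.0967]
orientation: [0.23, -3.132, 0.0]
contact_force: [0.3, 0.8, 1.9]
grip_width: 0.0001
gripper_force: 0.9
clock: 17.4
tcp_pos: [0.4972, 0.1434, 0.0946]
orientation: [0.231, -3.132, 0.0]
contact_force: [-0.8, -0.0, 0.8]
grip_width: 0.0001
gripper_force: 0.9
```

```bash
python3 -m jog '[{"fingers":0.0,"x":0.001,"y":0,"z":0.002,"rx":0,"ry":0,"rz":0},{"fingers":0.0,"x":0,"y":0,"z":0,"rx":0,"ry":0,"rz":0}]' | grep -E "tcp|contact"; python3 -m jog '[{"fingers":0.0,"x":0,"y":0,"z":0.002,"rx":0,"ry":0,"rz":0},{"fingers":0.0,"x":0,"y":0,"z":0,"rx":0,"ry":0,"rz":0}]'| grep -E "tcp|contact"; python3 -m jog '[{"fingers":0.0,"x":0,"y":0,"z":0.002,"rx":0,"ry":0,"rz":0},{"fingers":0.0,"x":0,"y":0,"z":0,"rx":0,"ry":0,"rz":0}]'| grep -E "tcp|contact"
```

```text
tcp_pos: [0.4967, 0.1433, 0.0927]
contact_force: [-1.7, -0.3, 2.1]
tcp_pos: [0.4965, 0.1433, 0.091]
contact_force: [-2.7, 0.1, 6.9]
tcp_pos: [0.4962, 0.1432, 0.0891]
contact_force: [-3.5, -0.2, 10.1]
```

```bash
python3 -m jog '[{"fingers":0.0,"x":0,"y":0,"z":0.001,"rx":0,"ry":0,"rz":0},{"fingers":0.0,"x":0,"y":0,"z":0,"rx":0,"ry":0,"rz":0}]' | grep -E "tcp|contact"; python3 -m jog '[{"fingers":0.0,"x":0,"y":0,"z":0.001,"rx":0,"ry":0,"rz":0},{"fingers":0.0,"x":0,"y":0,"z":0,"rx":0,"ry":0,"rz":0}]'| grep -E "tcp|contact"
```

```text
tcp_pos: [0.4959, 0.1432, 0.0881]
contact_force: [-5.0, -0.9, 11.7]
tcp_pos: [0.4959, 0.1432, 0.0872]
contact_force: [-5.1, -0.7, 12.1]
```

```bash
python3 -m jog '[{"fingers":0.0,"x":0,"y":0,"z":0.001,"rx":0,"ry":0,"rz":0},{"fingers":0.0,"x":0,"y":0,"z":0,"rx":0,"ry":0,"rz":0}]' | grep -E "tcp|contact"; python3 -m jog '[{"fingers":0.0,"x":0,"y":0,"z":0.001,"rx":0,"ry":0,"rz":0},{"fingers":0.0,"x":0,"y":0,"z":0,"rx":0,"ry":0,"rz":0}]'| grep -E "tcp|contact"
```

```text
tcp_pos: [0.4957, 0.1431, 0.0862]
contact_force: [-6.3, -0.4, 12.2]
tcp_pos: [0.496, 0.1432, 0.0852]
contact_force: [-5.3, -0.6, 10.7]
```

```bash
python3 -m jog '[{"fingers":0.0,"x":0,"y":0,"z":0.001,"rx":0,"ry":0,"rz":0},{"fingers":0.0,"x":0,"y":0,"z":0,"rx":0,"ry":0,"rz":0}]' | grep -E "tcp|contact"; python3 -m jog '[{"fingers":0.0,"x":0,"y":0,"z":0.001,"rx":0,"ry":0,"rz":0},{"fingers":0.0,"x":0,"y":0,"z":0,"rx":0,"ry":0,"rz":0}]'| grep -E "tcp|contact"
```

```text
tcp_pos: [0.496, 0.1432, 0.084]
contact_force: [-4.2, -0.7, 9.4]
tcp_pos: [0.4961, 0.1432, 0.0829]
contact_force: [-3.6, -0.0, 9.2]
```

```bash
python3 -m jog '[{"fingers":0.0,"x":0,"y":0,"z":0.001,"rx":0,"ry":0,"rz":0},{"fingers":0.0,"x":0,"y":0,"z":0,"rx":0,"ry":0,"rz":0}]' | grep -E "tcp|contact"; python3 -m jog '[{"fingers":0.0,"x":0,"y":0,"z":0.001,"rx":0,"ry":0,"rz":0},{"fingers":0.0,"x":0,"y":0,"z":0,"rx":0,"ry":0,"rz":0}]'| grep -E "tcp|contact"
```

```text
tcp_pos: [0.4958, 0.1431, 0.0818]
contact_force: [-3.6, -0.6, 7.3]
tcp_pos: [0.4961, 0.1432, 0.0808]
contact_force: [-3.2, -0.7, 5.5]
```

```bash
python3 -m jog '[{"fingers":0.0,"x":0,"y":0,"z":0.001,"rx":0,"ry":0,"rz":0},{"fingers":0.0,"x":0,"y":0,"z":0,"rx":0,"ry":0,"rz":0}]' | grep -E "tcp|contact"
```

```text
tcp_pos: [0.496, 0.1431, 0.0798]
contact_force: [-3.7, 0.4, 7.0]
```

```bash
python3 -m jog '[{"fingers":0.0,"x":0,"y":0,"z":0.001,"rx":0,"ry":0,"rz":0},{"fingers":0.0,"x":0,"y":0,"z":0,"rx":0,"ry":0,"rz":0}]' | grep -E "tcp|contact"
```

```text
tcp_pos: [0.4959, 0.1431, 0.0787]
contact_force: [-2.7, 0.9, 5.0]
```

```bash
python3 -m jog '[{"fingers":0.0,"x":0,"y":0,"z":0.001,"rx":0,"ry":0,"rz":0},{"fingers":0.0,"x":0,"y":0,"z":0,"rx":0,"ry":0,"rz":0}]' | grep -E "tcp|contact"
```

```text
tcp_pos: [0.4961, 0.1431, 0.0777]
contact_force: [-2.2, -0.6, 4.0]
```

```bash
python3 -m jog '[{"fingers":0.0,"x":0,"y":0,"z":0.001,"rx":0,"ry":0,"rz":0},{"fingers":0.0,"x":0,"y":0,"z":0,"rx":0,"ry":0,"rz":0}]' | grep -E "tcp|contact"
```

```text
tcp_pos: [0.4962, 0.1431, 0.0768]
contact_force: [-3.6, -0.6, 5.6]
```

```bash
python3 -m jog '[{"fingers":0.0,"x":0,"y":0,"z":0.001,"rx":0,"ry":0,"rz":0},{"fingers":0.0,"x":0,"y":0,"z":0,"rx":0,"ry":0,"rz":0}]' | grep -E "tcp|contact"
```

```text
tcp_pos: [0.4959, 0.1431, 0.0758]
contact_force: [-4.0, -1.3, 7.0]
```

Run:
```python
from h import *
np.set_printoptions(precision=3,suppress=True)
print(r.get_obs()["contact_force"])
im,W=pts("side"); L=loc(W); save("m",cv2.resize(im[120:200,150:250],(750,600),interpolation=cv2.INTER_CUBIC))
print([(loc(a["xyz"]).round(3).tolist(),round(a["score"],2)) for a in r.landmark_of("bar_pad","side")[:2]])
for x in np.arange(-.12,.1,.015):
    m=(abs(L[...,0]-x)<.008)&(abs(L[...,1])<.025)&(L[...,2]>.055)&(L[...,2]<.15)
    if m.sum(): print(round(x,3),np.percentile(L[m][:,2],[5,50,95]))
```

```text
[-3.997 -1.306  7.028]
[([-0.03, -0.0, 0.107], 0.74)]
-0.12 [0.06  0.114 0.137]
-0.105 [0.064 0.114 0.138]
-0.09 [0.092 0.114 0.135]
-0.075 [0.092 0.103 0.118]
-0.06 [0.094 0.101 0.105]
-0.045 [0.091 0.107 0.111]
-0.03 [0.094 0.113 0.143]
-0.015 [0.057 0.107 0.136]
0.0 [0.058 0.094 0.109]
0.015 [0.083 0.094 0.107]
0.03 [0.083 0.09  0.094]
0.045 [0.079 0.088 0.093]
0.06 [0.076 0.086 0.09 ]
0.075 [0.073 0.085 0.089]
0.09 [0.066 0.081 0.09 ]
```

View pics/m.png

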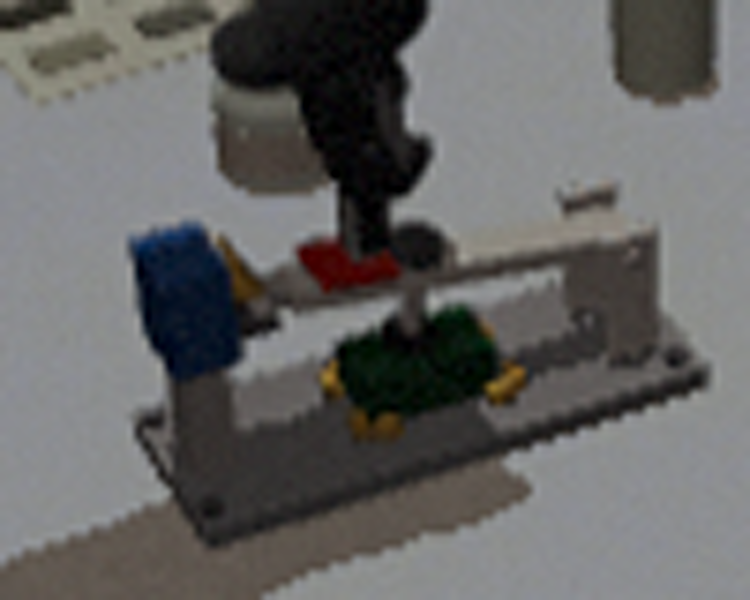

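The nose sits at the lower edge of the brass bolt (262,285), with the steel rest just below at (262,318) and the foot on the billet. I keep pressing in 1 mm steps and watch for the snap.

```bash
python3 -m jog '[{"fingers":0.0,"x":0,"y":0,"z":0.001,"rx":0,"ry":0,"rz":0},{"fingers":0.0,"x":0,"y":0,"z":0,"rx":0,"ry":0,"rz":0}]' | grep -E "tcp|contact"
```

```text
tcp_pos: [0.496, 0.1431, 0.075]
contact_force: [-4.2, -1.5, 9.7]
```

```bash
python3 -m jog '[{"fingers":0.0,"x":0,"y":0,"z":0.001,"rx":0,"ry":0,"rz":0},{"fingers":0.0,"x":0,"y":0,"z":0,"rx":0,"ry":0,"rz":0}]' | grep -E "tcp|contact"
```

```text
tcp_pos: [0.496, 0.1432, 0.0747]
contact_force: [-6.8, -1.5, 18.2]
```

The stiffness jumped (0.3 mm for +8 N), so the nose is on the rest. I back off gently and see whether the bar stays.

```bash
python3 -m jog '[{"fingers":0.0,"x":0,"y":0,"z":-0.003,"rx":0,"ry":0,"rz":0},{"fingers":0.0,"x":0,"y":0,"z":0,"rx":0,"ry":0,"rz":0}]' | grep -E "tcp|contact"; python3 -m jog '[{"fingers":0.0,"x":0,"y":0,"z":-0.004,"rx":0,"ry":0,"rz":0},{"fingers":0.0,"x":0,"y":0,"z":0,"rx":0,"ry":0,"rz":0}]' | grep -E "tcp|contact"
python3 - <<'E'
from h import *
im,W=pts("side"); 
print([(loc(a["xyz"]).round(3).tolist(),round(a["score"],2)) for a in r.landmark_of("bar_pad","side")[:2]])
E
```

```text
tcp_pos: [0.4967, 0.1432, 0.0771]
contact_force: [-3.2, -0.9, 6.7]
tcp_pos: [0.4972, 0.1433, 0.081]
contact_force: [0.1, 0.4, 0.3]
[([-0.03, -0.002, 0.11], 0.62)]
```

```bash
python3 -m jog '[{"fingers":0.0,"x":0,"y":0,"z":-0.01,"rx":0,"ry":0,"rz":0},{"fingers":0.0,"x":0,"y":0,"z":-0.03,"rx":0,"ry":0,"rz":0},{"fingers":0.0,"x":0,"y":0,"z":-0.05,"rx":0,"ry":0,"rz":0},{"fingers":0.0,"x":0,"y":0,"z":-0.05,"rx":0,"ry":0,"rz":0},{"fingers":0.0,"x":0,"y":0,"z":0,"rx":0,"ry":0,"rz":0},{"fingers":0.0,"x":0,"y":0,"z":0,"rx":0,"ry":0,"rz":0}]'
python3 - <<'E'
from h import *
im,W=pts("side"); L=loc(W)
print([(loc(a["xyz"]).round(3).tolist(),round(a["score"],2)) for a in r.landmark_of("bar_pad","side")[:2]])
red=(im[...,0].astype(int)>im[...,1]+60)&(abs(L[...,0])<.15)&(abs(L[...,1])<.04); print("pad",np.median(L[red],0).round(3),red.sum())
g=(im[...,1].astype(int)>im[...,0]+10)&(np.hypot(L[...,0],L[...,1])<.06); print("billet",np.median(L[g],0).round(3),np.percentile(L[g][:,2],[5,95]).round(3))
im,W=pts("wrist");L=loc(W)
red=(im[...,0].astype(int)>im[...,1]+60)&(im[...,1]<im[...,2]+25)&(abs(L[...,0])<.15)&(abs(L[...,1])<.04); print("pad wrist",np.median(L[red],0).round(3),red.sum())
E
```

```text
clock: 23.35
tcp_pos: [0.4965, 0.1434, 0.2209]
orientation: [0.231, -3.133, -0.001]
contact_force: [-0.5, 0.0, -1.1]
grip_width: 0.0
gripper_force: 0.0
[([-0.03, 0.0, 0.108], 0.83), ([0.0, 0.006, 0.014], 0.64)]
pad [-0.036 -0.004  0.11 ] 39
billet [-0.01  -0.014  0.043] [0.022 0.049]
pad wrist [-0.033 -0.     0.109] 1338
```

The bar stays down by itself (pad at z = 0.109, about 0.13 rad) with the robot well clear, so I hand in.

```bash
python3 -c "
from bench import r
print(r.hand_in())"
```

```text
the job is handed in; nothing more can be done
None
```

The green billet lies flat in the nest and the clamp bar is latched on it, staying down by itself at about 0.13 rad with the robot clear; I handed the job in at about 23.5 s, but no verdict came back.

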